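# Pop open the grille-fronted food cupboard

### The job

Open the small cupboard with the wire grille, the hand doing it all by touch: give its handle-less door a light push at the edge away from the hinges so that the touch catch springs it ajar, take the fingers off it, then reach behind its edge and push it wide open, to about a right angle or further, and leave it standing open with the hand clear. Do not pinch or ram the door, leave the plain wooden cupboard shut, and leave the other things where they are.

Things in the scene. Friction and masses are not known exactly. Their poses are not given: they have to be found in the camera images.
- safe: the food cupboard to open: wooden box with wire grille in its top and its door, fixed. 220 mm wide (y), 170 deep (x), 185 tall incl. 30 mm feet. Origin: centre of its underside, on the shelf; x points to its back, y to its left seen from the robot (hinge side), z up. The door covers the whole front; closed, its front face lies at x = -0.106, its back at -0.090, 5 mm before the box
- safe_door (a joint): grille door angle, rad: 0 closed, grows as it opens towards the robot (clockwise from above), stop at 1.75. Pushed in at the free edge with about 3 N (more near the hinge) it gives 4 to 5 mm to a stop (-0.02); the catch trips after about 2.5 mm and, as the finger backs away, pushes the door out to about 0.25. Then it swings with slight friction, stays where left and does not latch again
- safe_edge (a point): upper corner of the grille door at its free edge, on the front face, 183 mm above the shelf; moves with the door. The door is 220 mm wide, 16 mm thick, its underside 32 mm above the shelf. The catch sits inside behind the free edge, low down (64 mm above the shelf, 195 mm from the hinge axis), so the upper part of the gap is clear for fingers
- safe_hinge (a point): top of the grille door's upright hinge axis, 185 mm above the shelf, at x = -0.0875, y = +0.110 of the cupboard; fixed, axes as the cupboard's. Closed, the free edge lies 220 mm from it towards the cupboard's -y
- plain: the other cupboard, to be left shut: same size, solid wooden top and solid wooden door with the same kind of catch, hinged on its right side (-y). Origin: centre of its underside. Which cupboard stands left and which right differs from time to time; about 30 to 200 mm lie between them
- plain_door (a joint): angle of the plain cupboard's door in rad: 0 closed, grows as it opens
- whistle_mid (a point): stainless steel pressure cooker whistle (weight), 29 mm across, 49 mm tall, standing on the back part of the grille cupboard top; not to be moved. The point is its centre, half-way up
- bowl_mid (a point): glass bowl, 116 mm across, 50 mm tall, standing on top of the plain cupboard; not to be moved. The point is its centre, half-way up
- lid_mid (a point): orange silicone pot lid lying flat, 150 mm across, 14 mm tall at its middle knob; low enough to stay under the swinging door; not to be moved. The point is its centre, half-way up
- coaster_mid (a point): round wooden coaster, 96 mm across, 10 mm thick, lying flat; low enough to stay under the swinging door; not to be moved. The point is its centre, half-way up
- spicebox_mid (a point): clear plastic spice box with a white hinged flap, 85 x 130 x 58 mm; not to be moved. The point is its centre, half-way up
- tumbler_mid (a point): steel tumbler, 72 mm across, 90 mm tall; not to be moved. The point is its centre, half-way up
- dabba_mid (a point): lidded steel tin, 92 mm across, 67 mm tall; not to be moved. The point is its centre, half-way up

How it is judged (in metres and radians):
On the way, in this order (a step that is already met when the one before it is completed fails the run):
1. the grille door is pushed in until its catch trips (value of joint safe_door below -0.006 rad), for 0.02 s.
2. the catch has sprung the door ajar and the fingers are off it (value of joint safe_door between 0.12 and 0.9 rad and contact force between the fingers and safe_door below 0.2 N), for 0.2 s.
At the end, for the whole second after the job is handed in: the grille door stands open by at least 1.3 rad (75 degrees) and is at rest, the plain cupboard's door is shut (under 0.03 rad), and every loose thing is within 25 mm of where it began (value of joint safe_door above 1.3 rad and velocity of joint safe_door between -0.05 and 0.05 rad/s and value of joint plain_door below 0.03 rad and distance of each of whistle_mid, bowl_mid, lid_mid, coaster_mid, spicebox_mid, tumbler_mid, dabba_mid from where it was at the start of the episode below 0.025 m); the robot touches nothing.
It fails at once if the door is pinched between the fingers (both its faces pressed at once) (contact force between the fingers and safe_door_c1 above 1.5 N and contact force between the fingers and safe_door_c2 above 1.5 N).
It fails at once if the grille door is rammed (more than 60 N) (contact force between the fingers and safe_door above 60 N).
It fails at once if the plain cupboard's door is opened (value of joint plain_door above 0.06 rad).
It fails at once if another thing is moved or lifted (distance of any of whistle_mid, bowl_mid, lid_mid, coaster_mid, spicebox_mid, tumbler_mid, dabba_mid from where it was at the start of the episode above 0.025 m).
It also fails if it takes over 58 s, if anything falls off the work surface, if the arm or the gripper's body presses on something with over 40 N, if the wrist force passes 120 N, or if a joint passes its speed limit or range.

### The arm

A 7-joint arm with a two-finger parallel gripper is mounted at the origin on the work surface. World frame = base frame: x ahead of the robot, y to its left, z up, the work surface at z = 0. Lengths are in mm, angles in rad, forces in N, time in s.
With the tool pointing down it reaches from about 400 to 875 mm from the base axis. Payload 4.4 kg.
Tool frame: the origin (TCP) lies at the very end of the fingers, on their centre line; the grasp point (between the pads) lies 19 mm behind it; z points along the fingers, x is the direction in which the jaws open and shut, and the axes are right-handed (so a half turn about z gives the same grasp; the last joint's range is limited). The gripper opens to 85 mm and grips with 20 to 120 N. Pads are 22 mm wide; open, the fingers measure 114 mm over their backs; the gripper's body (76 mm by 85 mm) begins 54 mm behind the grasp point. The pads swing forward as they close: fully open they stand 13 mm farther back than shut.
Start: joints at [1.063, 0.628, 0.038, 1.517, -0.027, 0.996, -0.02], TCP at [277.947, -587.591, 231.313] pointing down, gripper open.
Joint ranges: [-3.06, 3.06], [-0.37, 2.12], [-1.25, 1.32], [0.18, 2.47], [-1.1, 4.24], [0.23, 1.98], [-2.94, 2.94]. Speed limits (rad/s): [2.57, 2.57, 3.14, 3.14, 3.14, 3.14, 3.14].

### API

Orientations are given as [roll, pitch, yaw] about the fixed x, y, z axes, in that order (R = Rz(yaw) Ry(pitch) Rx(roll)).
In Python, from cell import telemetry, get_image, get_calibration, ctrl gives the robot as it stands. The module is installed in compiled form; this text tells all that it offers.
- The arm moves only by the tool arm_command, never from a script. Its arguments are lists of equal length, an entry for each row: "rot": the turn, a rotation vector about the world's x, y, z in degrees, a list of three; "slide": the shift along the world's x, y, z in mm, a list of three; "gripper": the finger opening in mm, from 0 to 85.4. A call has 1 to 5 rows; each row shifts and turns the pose as measured when the row begins; what a row does not reach is not made up. A row lasts 1/12 s, in which the tool goes at most 41.7 mm and 7.16 degrees, less where a joint would pass 70% of its speed; a pose out of reach is approached as far as the arm can. A call with a gripper value outside its range is refused whole. The fingers move at their own pace and stop on an object; the grip force is fixed at half the most. Time passes only in rows, so rows that do not move let the fingers close. It gives the time, the measured TCP pose, the force and the opening at its end, in the units of the state.
- telemetry.read_state(): the state, without advancing time (a new reading comes with each control period).
- get_image(name): name is "scene" or "top" or "wrist"; returns (picture, depth): 480x640x3 uint8, red, green, blue; 480x640 float32, mm along the optical axis (not along the pixel's ray), 0 where there is no reading.
- get_calibration(name): a dict with "fx", "fy", "cx", "cy" (pixels), "xyz" and "attitude" of the camera in the world. Camera axes: x right, y up, looking along -z (the intrinsics and any distortion apply to the point x, -y, -z); pixel columns grow to the right and rows downward; lengths in mm; the calibration is good to about 2 mm. A picture is of the moment at which its call begins: read the wrist's pose just before it. get_calibration takes no time and is no camera call; for the wrist camera it gives the pose at the moment of the call.
- ctrl.finish_job(): hands the job in, once; it reports no verdict.
The state is a dict: "clock": time; "qpos": joint angles; "qd": joint speeds; "tau": joint torques, N m; "eef_pos": TCP position; "tool_rot": TCP orientation; "force": force on the tool from outside, world axes, zero at the start; "torque": the same for the moment, N m; "width": finger opening in mm.
Only numpy, scipy, OpenCV 4.12 (cv2) and the standard library are available. Lean on these libraries where they do the work, as an engineer would, in place of code of your own. Each camera call takes 0.05 s, during which the arm holds its last target.

## Working session

There is one attempt and no reset: what is moved stays moved. The work goes in short steps, Python scripts to look and compute and a tool call to move; the robot and the scene stay as the last step left them, time stands still between calls to the robot, and variables do not carry over. Pictures are saved under pics/ and viewed, and the job is handed in when it is done.

Besides the shell and the picture viewer there is one more tool, called as name(argument=value, ...) on one line, values as JSON. arm_command: Moves the arm, as the interface text tells. Its arguments: {"type":"object","properties":{"rot":{"type":"array"},"slide":{"type":"array"},"gripper":{"type":"array"}},"required":["rot","slide","gripper"]}

```bash
mkdir -p pics
python3 - <<'E'
from cell import telemetry, get_image, get_calibration
import cv2,numpy as np
print(telemetry.read_state())
for n in ("scene","top"):
    p,d=get_image(n); cv2.imwrite(f"pics/{n}0.png",p[:,:,::-1]); np.save(f"{n}0.npy",d); print(n,get_calibration(n))
E
```

```text
{'clock': 0.0, 'qpos': array([ 1.06320241,  0.62935657,  0.03845281,  1.51839721, -0.02697401,
        0.99631112, -0.01998475]), 'qd': array([ 1.01206631e-03,  2.13184441e-04, -9.17913346e-05,  8.16536937e-04,
        4.46514186e-05, -5.60046845e-04, -8.21370305e-05]), 'tau': array([-2.68156618e-04, -5.63413131e+01,  1.22619476e+00, -1.93445760e+01,
        1.09903034e-02,  1.06361933e-02,  1.93585606e-05]), 'eef_pos': array([ 277.65121898, -587.0001741 ,  230.37320397]), 'tool_rot': array([ 3.14153742e+00,  1.95316873e-03, -1.12898252e+00]), 'force': array([0.18145162, 0.38575005, 0.29350006]), 'torque': array([ 0.01047397, -0.00519599, -0.03228568]), 'width': 85.84103505703808}
scene {'fx': 566.0066590802392, 'fy': 566.0066590802392, 'cx': 324.1917176028875, 'cy': 247.29940730338413, 'xyz': array([ 831.90993338, -347.6619582 , 1413.87412328]), 'attitude': array([0.31264804, 0.00445716, 0.61444044])}
top {'fx': 557.7331146224445, 'fy': 557.7331146224445, 'cx': 319.7510239209167, 'cy': 237.06554124899822, 'xyz': array([ 337.63333334,  -24.72794461, 1345.25777013]), 'attitude': array([ 1.98897263e-01,  1.19832972e-04, -1.57989398e+00])}
```

View pics/scene0.png

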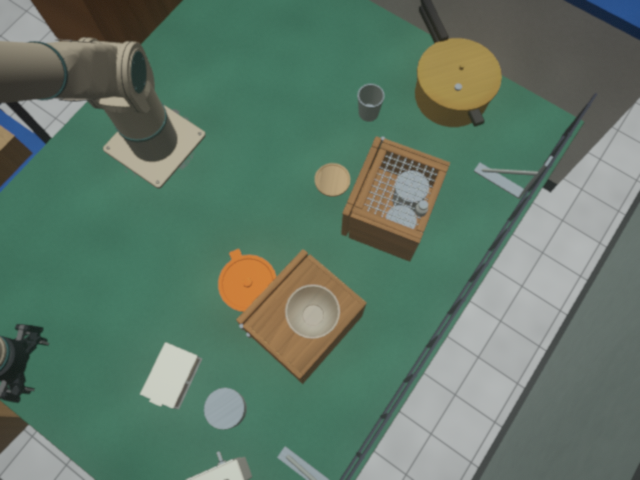

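View pics/top0.png

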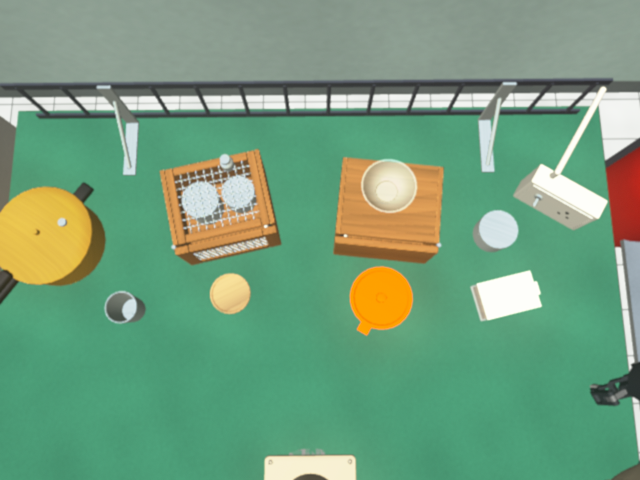

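The top view shows the grille cupboard on the left (px 160-280, 150-265), with its hinge on the left and its free edge on the right near (272,240). The plain cupboard is on the right, with a gap of about 65 px. The tumbler is at (123,307) and the coaster at (230,294).

```bash
cat > h.py <<'E'
import numpy as np,cv2
from scipy.spatial.transform import Rotation as R
def cloud(d,c):
    v,u=np.mgrid[0:480,0:640]
    P=np.stack([(u-c['cx'])/c['fx']*d,-(v-c['cy'])/c['fy']*d,-d],-1)
    return P@R.from_euler('xyz',c['attitude']).as_matrix().T+c['xyz']
E
python3 - <<'E'
from h import *
from cell import get_calibration
im={}
for n in("top","scene"):
    P=cloud(np.load(n+"0.npy"),get_calibration(n)); np.save(n+"P.npy",P)
    print(n, P[400,200] if n=="top" else P[200,250])
    m=(P[...,2]>178)&(P[...,2]<192)&(P[...,0]>400)&(P[...,0]<900)&(P[...,1]>-400)&(P[...,1]<500)
    q=m.astype(np.uint8); k,l,s,_=cv2.connectedComponentsWithStats(q)
    for i in range(1,k):
        if s[i,4]>300:
            X=P[l==i][:,:2].astype(np.float32); r=cv2.minAreaRect(X); print(s[i],P[l==i][:,2].mean(),r,cv2.boxPoints(r).round().tolist())
P=np.load("topP.npy")
for (u,v) in [(175,247),(272,238),(264,152),(163,169),(230,294),(123,300),(226,160),(380,298)]: print(u,v,P[v,u].round())
i=cv2.imread("pics/top0.png")[130:330,90:460]
cv2.imwrite("pics/zoom.png",cv2.resize(i,None,fx=2.1,fy=2.1,interpolation=cv2.INTER_CUBIC))
E
```

```text
top [225.05846963 254.83741231  -0.46932134]
[ 159  150  118  106 5056] 184.67064444845772 ((652.1035766601562, 195.75531005859375), (193.18312072753906, 225.5531463623047), 12.183064460754395) [[534.0, 286.0], [581.0, 65.0], [770.0, 106.0], [723.0, 326.0]]
[ 334  158  109   96 6359] 185.44366196964833 ((641.9930419921875, -178.923583984375), (224.64321899414062, 193.69711303710938), 83.64695739746094) [[533.0, -280.0], [726.0, -301.0], [751.0, -78.0], [558.0, -57.0]]
scene [322.80706225  16.039457     2.0507612 ]
[ 343  137  107  107 4010] 184.17990001376074 ((652.5052490234375, 195.80264282226562), (191.0066375732422, 226.96408081054688), 12.613612174987793) [[535.0, 286.0], [584.0, 64.0], [770.0, 106.0], [721.0, 327.0]]
[ 237  250  130  129 6029] 184.7180616176274 ((641.7869873046875, -177.8944091796875), (225.41131591796875, 191.4068603515625), 83.67561340332031) [[534.0, -279.0], [724.0, -300.0], [749.0, -76.0], [559.0, -55.0]]
175 247 [553. 280. 184.]
272 238 [581.  79. 134.]
264 152 [830. 112.   2.]
163 169 [788. 368.  -3.]
230 294 [470. 190.   6.]
123 300 [456. 438.  27.]
226 160 [727. 168. 235.]
380 298 [ 456. -169.   19.]
```

View pics/zoom.png

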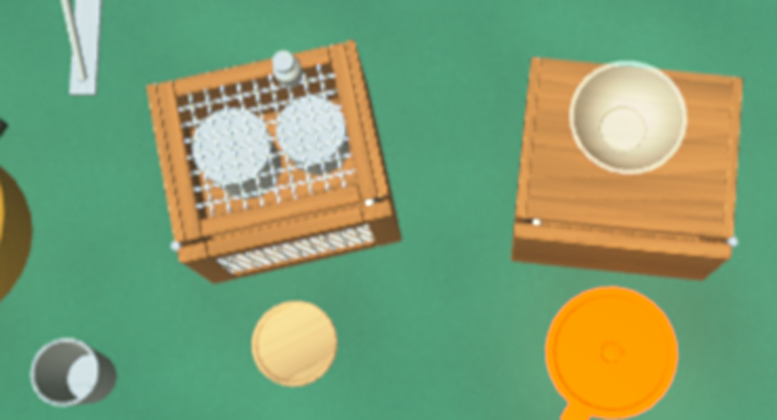

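Cupboard pose: yaw is about 0.216, the hinge is near (554,286) and the free front edge near (583,67). The sizes agree: 193 x 225 mm measured against 191 x 220 plus hinge, and the top is at z 185. Next I'll move to a standoff in front of the free edge with the fingers shut.

arm_command(rot=[[0,0,-2.6],[0,0,-2.6],[0,0,-2.6],[0,0,-2.6],[0,0,-2.6]], slide=[[11,33,0],[11,33,0],[11,33,0],[11,33,0],[11,33,0]], gripper=[0,0,0,0,0])

```text
clock: 0.52
eef_pos: [326.4, -424.0, 227.2]
tool_rot: [3.135, 0.0, -1.381]
force: [1.1, -0.1, -0.9]
width: 25.7
```

arm_command(rot=[[0,0,0],[0,0,0],[0,0,0],[0,0,0],[0,0,0]], slide=[[11,33,0],[11,33,0],[11,33,0],[11,33,0],[11,33,0]], gripper=[0,0,0,0,0])

```text
clock: 0.93
eef_pos: [381.3, -249.8, 226.0]
tool_rot: [3.133, 0.003, -1.385]
force: [0.4, 0.4, 0.0]
width: -0.3
```

arm_command(rot=[[0,0,0],[0,0,0],[0,0,0],[0,0,0],[0,0,0]], slide=[[11,33,0],[11,33,0],[11,33,0],[11,33,0],[11,33,0]], gripper=[0,0,0,0,0])

```text
clock: 1.35
eef_pos: [436.3, -75.9, 225.5]
tool_rot: [3.132, 0.003, -1.386]
force: [1.4, -0.2, -0.3]
width: 0.2
```

arm_command(rot=[[0,0,1.7],[0,0,0],[0,0,0],[0,0,0],[0,0,0]], slide=[[14,29,0],[14,29,0],[14,29,0],[14,29,0],[14,29,0]], gripper=[0,0,0,0,0])

```text
clock: 1.77
eef_pos: [506.1, 78.5, 224.9]
tool_rot: [3.129, 0.004, -1.352]
force: [0.3, -0.5, -0.5]
width: 0.1
```

arm_command(rot=[[0,0,0],[0,0,0],[0,0,0],[0,0,0],[0,0,0]], slide=[[0,0,-30],[0,0,-30],[0,0,-30],[0,0,-4],[0,0,0]], gripper=[0,0,0,0,0])

```text
clock: 2.18
eef_pos: [510.6, 91.2, 128.4]
tool_rot: [3.138, 0.009, -1.336]
force: [0.3, -0.6, 0.3]
width: -0.1
```

Run:
```python
from h import *
from cell import telemetry, get_image, get_calibration
s=telemetry.read_state(); print(s['eef_pos'],s['tool_rot'],s['force'],s['qpos'])
p,d=get_image("top"); cv2.imwrite("pics/top1.png",cv2.resize(p[100:340,120:460,::-1],None,fx=2,fy=2))
```

```text
[510.63688959  91.20081624 128.35844173] [ 3.13819852  0.00913004 -1.33605437] [ 0.33307768 -0.55829345  0.33034056] [-0.23103405  0.59362913  0.00937456  1.97689753 -0.02637023  0.57474408
 -1.53713299]
```

View pics/top1.png

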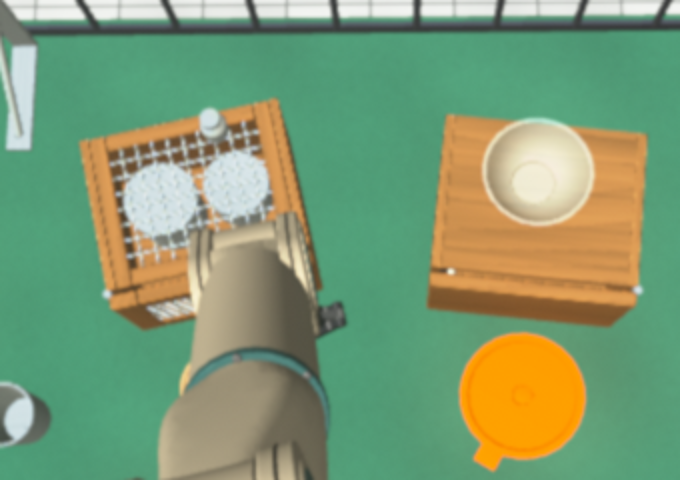

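The view matches: the hand is in front of the free edge, and the TCP is about 65 mm out and 39 mm in from the edge. I'll move it nearer, then creep in.

arm_command(rot=[[0,0,-1],[0,0,0],[0,0,0],[0,0,0],[0,0,0]], slide=[[15,-2,0],[12,-1,0],[6,0,0],[3,0,0],[0,0,0]], gripper=[0,0,0,0,0])

```text
clock: 2.65
eef_pos: [550.0, 86.6, 135.6]
tool_rot: [-3.139, 0.008, -1.357]
force: [-0.3, -0.6, -0.6]
width: 0.1
```

arm_command(rot=[[0,0,0],[0,0,0],[0,0,0],[0,0,0],[0,0,0]], slide=[[2,0.5,0],[2,0.5,0],[2,0.5,0],[1,0,0],[0,0,0]], gripper=[0,0,0,0,0])

```text
clock: 3.07
eef_pos: [556.6, 88.3, 137.7]
tool_rot: [-3.137, 0.009, -1.357]
force: [0.1, 0.3, -0.2]
width: -0.1
```

arm_command(rot=[[0,0,0],[0,0,0],[0,0,0],[0,0,0],[0,0,0]], slide=[[1.5,0.3,-4],[1.5,0.3,-2],[1.5,0.3,-1],[1.5,0.3,0],[0,0,0]], gripper=[0,0,0,0,0])

```text
clock: 3.48
eef_pos: [562.3, 89.8, 129.2]
tool_rot: [-3.139, 0.009, -1.357]
force: [-0.6, 0.5, 0.1]
width: 0.2
```

arm_command(rot=[[0,0,0],[0,0,0],[0,0,0]], slide=[[1.5,0.3,0],[1.5,0.3,0],[1.5,0.3,0]], gripper=[0,0,0])

```text
clock: 3.73
eef_pos: [565.0, 90.4, 128.7]
tool_rot: [3.139, 0.009, -1.356]
force: [-2.4, -0.6, 2.3]
width: -0.2
```

arm_command(rot=[[0,0,0],[0,0,0]], slide=[[1.5,0.3,0],[1.5,0.3,0]], gripper=[0,0])

```text
clock: 3.9
eef_pos: [565.9, 90.6, 128.3]
tool_rot: [3.134, 0.009, -1.356]
force: [-2.8, -1.2, 1.9]
width: 0.3
```

arm_command(rot=[[0,0,0],[0,0,0]], slide=[[1.5,0.3,0],[1.5,0.3,0]], gripper=[0,0])

```text
clock: 4.07
eef_pos: [567.5, 90.9, 128.1]
tool_rot: [3.131, 0.009, -1.356]
force: [-4.3, -0.5, 0.8]
width: 0.3
```

arm_command(rot=[[0,0,0],[0,0,0]], slide=[[1.5,0.3,0],[1.5,0.3,0]], gripper=[0,0])

```text
clock: 4.23
eef_pos: [567.3, 91.1, 127.5]
tool_rot: [3.124, 0.01, -1.355]
force: [-6.1, -0.1, 1.7]
width: -0.1
```

arm_command(rot=[[0,0,0],[0,0,0]], slide=[[2,0.4,0],[2,0.4,0]], gripper=[0,0])

```text
clock: 4.4
eef_pos: [566.7, 91.3, 126.6]
tool_rot: [3.113, 0.01, -1.354]
force: [-7.8, -0.6, 1.5]
width: -0.1
```

It has reached the stop: the force rose to about 8 N without further travel. Now I'll back away.

arm_command(rot=[[0,0,0],[1,0,0],[0,0,0],[0,0,0],[0,0,0]], slide=[[-8,-2,0],[-16,-4,0],[-25,-6,0],[-25,-6,0],[-10,-2,0]], gripper=[0,0,0,0,0])

```text
clock: 4.82
eef_pos: [487.7, 72.7, 127.1]
tool_rot: [3.135, 0.027, -1.354]
force: [-1.6, -0.1, -0.1]
width: -0.5
```

arm_command(rot=[[0,0,0],[0,0,0],[0,0,0]], slide=[[0,-8,0],[0,0,0],[0,0,0]], gripper=[0,0,0])

```text
clock: 5.07
eef_pos: [489.2, 63.5, 128.4]
tool_rot: [3.141, 0.027, -1.355]
force: [0.6, 0.2, -0.6]
width: -0.1
```

Run:
```python
from h import *
from cell import telemetry, get_image, get_calibration
s=telemetry.read_state(); print(s['eef_pos'],s['tool_rot'],s['force'],s['qpos'])
p,d=get_image("top"); np.save("t2.npy",d);cv2.imwrite("pics/top2.png",cv2.resize(p[100:340,120:460,::-1],None,fx=2,fy=2))
p,d=get_image("scene"); np.save("s2.npy",d);cv2.imwrite("pics/sc2.png",cv2.resize(p[100:340,180:480,::-1],None,fx=2,fy=2))
```

```text
[489.17432603  63.50401875 128.39823151] [ 3.14107115  0.02658405 -1.35508446] [ 0.59998725  0.21001038 -0.63837325] [-0.16074452  0.56688243 -0.00930323  2.04410825 -0.04240472  0.53278833
 -1.48712264]
```

View pics/top2.png

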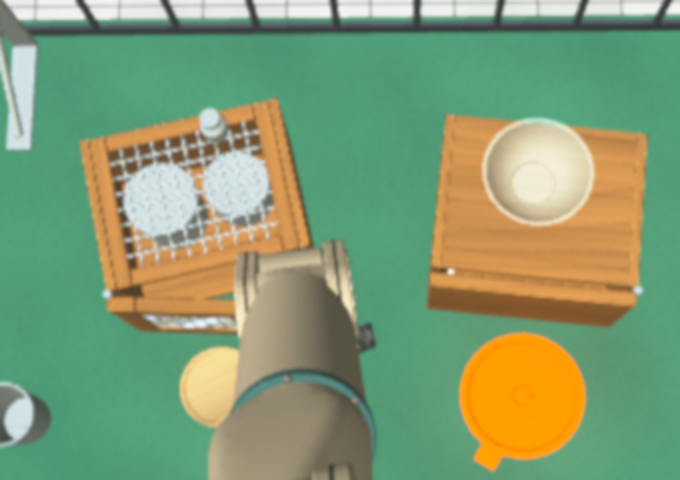

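View pics/sc2.png

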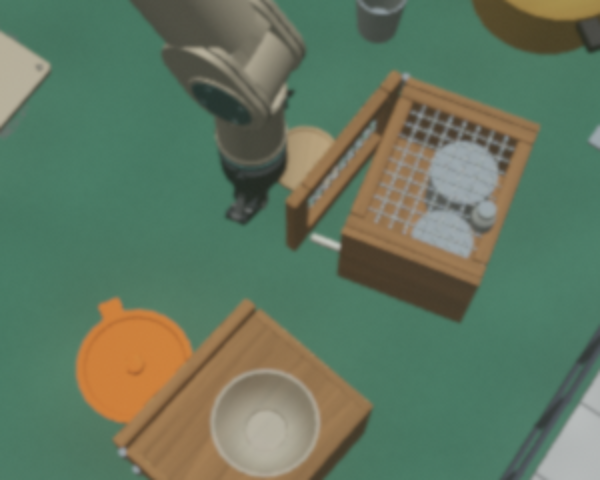

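The door is sprung ajar: its free edge is at about (292,205) in the scene crop and clear of the hand, and the white catch rod is visible low in the gap. I'll measure the door angle next.

Run:
```python
from h import *
from cell import get_calibration
P=cloud(np.load("s2.npy"),get_calibration("scene"))
m=(P[...,2]>178)&(P[...,2]<190); v,u=np.mgrid[0:480,0:640]
m&=(u>318)&(u<400)&(v>130)&(v<230)
o=np.array([663,197]); ps=.216; xc=np.array([np.cos(ps),np.sin(ps)]); yc=np.array([-xc[1],xc[0]])
L=np.stack([(P[m][:,:2]-o)@xc,(P[m][:,:2]-o)@yc],1)
k=L[:,0]<-95; D=L[k]
for y in range(-120,120,20):
    q=D[(D[:,1]>y)&(D[:,1]<y+20)]
    if len(q): print(y,len(q),q[:,0].min().round(),q[:,0].max().round(), (q[:,0].mean()*xc+ (y+10)*yc+o).round())
e=D[D[:,1]<D[:,1].min()+15]; print(D[:,1].min(), e.mean(0), np.arctan2(-87.5-10-e.mean(0)[0],110-e.mean(0)[1]))
```

```text
-120 7 -157.0 -144.0 [540.  57.]
-100 56 -159.0 -140.0 [536.  77.]
-80 55 -154.0 -134.0 [537.  98.]
-60 52 -150.0 -130.0 [538. 118.]
-40 56 -145.0 -124.0 [538. 139.]
-20 53 -138.0 -119.0 [539. 160.]
0 53 -134.0 -114.0 [540. 180.]
20 47 -129.0 -109.0 [540. 201.]
40 55 -124.0 -104.0 [542. 222.]
60 50 -119.0 -99.0 [543. 242.]
80 44 -112.0 -96.0 [542. 263.]
100 19 -106.0 -96.0 [540. 283.]
-103.71075426646186 [-150.60645913  -96.37653892] 0.2518636109535638
```

Run:
```python
import numpy as np
ps=.216; xc=np.array([np.cos(ps),np.sin(ps)]); yc=np.array([-xc[1],xc[0]]); o=np.array([663,197])
H=o-87.5*xc+110*yc; r=180
for t in np.r_[.25:1.7:.1]:
    u=-np.sin(t)*xc-np.cos(t)*yc; n=np.cos(t)*xc-np.sin(t)*yc
    s=11*np.cos(t)+14.5*np.sin(t)-2.5
    print(t.round(2),(H+r*u+s*n).round(1))
```

```text
0.25 [559.6 105.4]
0.35 [542.6 105.6]
0.45 [525.6 107.4]
0.55 [508.6 110.9]
0.65 [491.9 116.1]
0.75 [475.6 122.9]
0.85 [459.9 131.4]
0.95 [445.  141.5]
1.05 [431.1 153.2]
1.15 [418.3 166.4]
1.25 [406.8 181. ]
1.35 [396.8 196.8]
1.45 [388.4 213.7]
1.55 [381.8 231.6]
1.65 [377.2 250.2]
```

arm_command(rot=[[0,0,0],[0,0,0],[0,0,0],[0,0,0],[0,0,0]], slide=[[0,-20,0],[0,-20,0],[0,-8,0],[0,0,0],[0,0,0]], gripper=[0,0,0,0,0])

```text
clock: 5.58
eef_pos: [494.9, 16.9, 128.2]
tool_rot: [-3.135, 0.027, -1.352]
force: [-0.2, -0.5, 0.7]
width: 0.2
```

arm_command(rot=[[0,0,0],[0,0,0],[0,0,0],[0,0,0],[0,0,0]], slide=[[20,0,0],[25,0,0],[22,0,0],[10,0,0],[0,0,0]], gripper=[0,0,0,0,0])

```text
clock: 6.0
eef_pos: [574.8, 23.5, 128.0]
tool_rot: [-3.136, 0.031, -1.347]
force: [0.6, 0.4, 0.3]
width: -0.1
```

arm_command(rot=[[0,0,0],[0,0,0],[0,0,0],[0,0,0],[0,0,0]], slide=[[0,12,0],[0,15,0],[-0.5,15,0],[-0.5,12,0],[-0.5,10,0]], gripper=[0,0,0,0,0])

```text
clock: 6.42
eef_pos: [569.0, 94.0, 127.0]
tool_rot: [-3.14, 0.033, -1.347]
force: [0.8, 0.5, -0.8]
width: -0.2
```

arm_command(rot=[[0,0,0],[0,0,0],[0,0,0]], slide=[[-1,6,0],[-1,3,0],[0,0,0]], gripper=[0,0,0])

```text
clock: 6.67
eef_pos: [564.6, 109.3, 127.0]
tool_rot: [-3.141, 0.035, -1.34]
force: [1.1, 0.6, 0.1]
width: -0.0
```

Now the fingers are behind the door with no contact force. I'll push along the arc.

arm_command(rot=[[0,0,0],[0,0,0],[0,0,0],[0,0,0],[0,0,0]], slide=[[-4,-1,0],[-6,0,0],[-8,0,0],[-8,0.5,0],[-8,0.5,0]], gripper=[0,0,0,0,0])

```text
clock: 7.08
eef_pos: [529.5, 106.1, 127.3]
tool_rot: [-3.139, 0.033, -1.345]
force: [1.1, -0.8, 0.2]
width: 0.3
```

arm_command(rot=[[0,0,0],[0,0,0],[0,0,0],[0,0,0],[0,0,0]], slide=[[-8,1,0],[-8,1,0],[-8,1.5,0],[-8,2,0],[-8,2,0]], gripper=[0,0,0,0,0])

```text
clock: 7.5
eef_pos: [484.0, 112.4, 127.6]
tool_rot: [-3.14, 0.033, -1.347]
force: [0.2, -1.4, -0.6]
width: 0.1
```

arm_command(rot=[[0,0,0],[0,0,0],[0,0,0],[0,0,0],[0,0,0]], slide=[[-8,4,0],[-8,5,0],[-7,6,0],[-7,6,0],[-7,7,0]], gripper=[0,0,0,0,0])

```text
clock: 7.92
eef_pos: [442.4, 142.5, 127.8]
tool_rot: [-3.14, 0.033, -1.348]
force: [0.0, -0.2, 0.2]
width: 0.0
```

arm_command(rot=[[0,0,0],[0,0,0],[0,0,0],[0,0,0],[0,0,0]], slide=[[-5,7,0],[-5,7,0],[-5,8,0],[-4,8,0],[-3,8,0]], gripper=[0,0,0,0,0])

```text
clock: 8.33
eef_pos: [416.6, 185.2, 127.8]
tool_rot: [-3.141, 0.033, -1.346]
force: [-0.3, 0.3, -0.3]
width: 0.4
```

Run:
```python
from h import *
from cell import telemetry, get_image
s=telemetry.read_state(); print(s['eef_pos'],s['force'],s['qpos'])
p,d=get_image("scene");cv2.imwrite("pics/sc3.png",cv2.resize(p[60:340,140:480,::-1],None,fx=2,fy=2))
```

```text
[416.63252966 185.21976697 127.75630294] [-0.34070613  0.33044984 -0.30631489] [-0.459214    0.52822637  0.0054875   2.14899693 -0.07860795  0.45790638
 -1.73029482]
```

View pics/sc3.png

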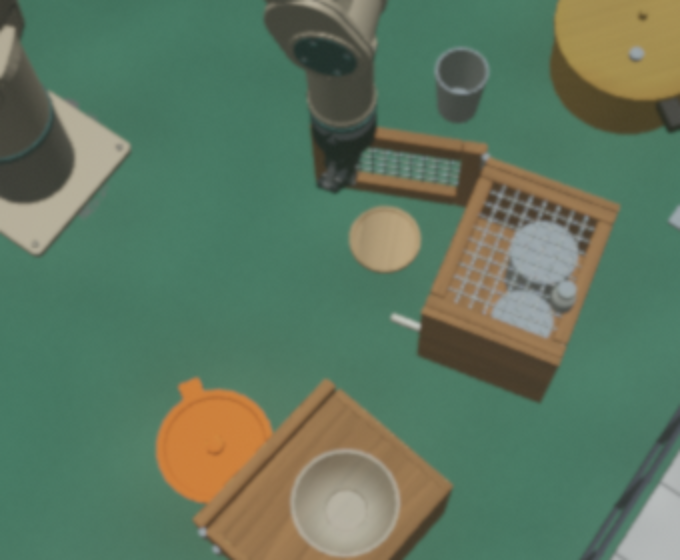

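The door has coasted ahead of the fingers and is now near a right angle. The tumbler is clear of it. I'll nudge it a bit further, then back off towards -y.

arm_command(rot=[[0,0,0],[0,0,0],[0,0,0],[0,0,0],[0,0,0]], slide=[[-2,7,0],[-2,7,0],[-2,7,0],[-1,7,0],[-1,5,0]], gripper=[0,0,0,0,0])

```text
clock: 8.8
eef_pos: [407.8, 223.4, 127.7]
tool_rot: [-3.141, 0.034, -1.344]
force: [-0.5, -1.0, 1.3]
width: 0.4
```

arm_command(rot=[[0,0,0],[0,0,0],[0,0,0],[0,0,0],[0,0,0]], slide=[[0,3,0],[0,0,0],[2,-8,0],[5,-25,0],[5,-30,0]], gripper=[0,0,0,0,0])

```text
clock: 9.22
eef_pos: [419.7, 169.8, 127.6]
tool_rot: [-3.138, 0.038, -1.33]
force: [-0.4, -0.4, 0.7]
width: -0.0
```

arm_command(rot=[[0,0,0],[0,0,0],[0,0,0],[0,0,0],[0,0,0]], slide=[[5,-35,10],[5,-35,20],[0,-35,20],[0,-35,20],[0,-20,20]], gripper=[0,0,0,0,0])

```text
clock: 9.63
eef_pos: [426.4, -2.9, 216.4]
tool_rot: [3.136, 0.036, -1.334]
force: [0.3, -0.2, 0.3]
width: -0.1
```

arm_command(rot=[[0,0,0],[0,0,0],[0,0,0],[0,0,0],[0,0,0]], slide=[[0,-20,10],[0,-10,0],[0,0,0],[0,0,0],[0,0,0]], gripper=[0,0,0,0,0])

```text
clock: 10.05
eef_pos: [426.3, -45.9, 231.1]
tool_rot: [-3.14, 0.03, -1.354]
force: [-0.1, 0.2, 0.3]
width: 0.1
```

Run:
```python
from h import *
from cell import telemetry, get_image, get_calibration
s=telemetry.read_state(); print(s['clock'],s['eef_pos'],s['force'])
p,d=get_image("scene");np.save("s4.npy",d);cv2.imwrite("pics/sc4.png",p[:,:,::-1])
p2,d2=get_image("top");cv2.imwrite("pics/top4.png",p2[:,:,::-1])
o=np.array([663,197]); ps=.216; xc=np.array([np.cos(ps),np.sin(ps)]); yc=np.array([-xc[1],xc[0]])
for n,dd in(("scene",d),("top",d2)):
    P=cloud(dd,get_calibration(n)); L=np.stack([(P[...,:2]-o)@xc,(P[...,:2]-o)@yc],-1)
    m=(P[...,2]>176)&(P[...,2]<190)&(L[...,0]<-115)&(L[...,0]>-330)&(L[...,1]>30)&(L[...,1]<200)
    D=L[m]; print(len(D),D[:,0].min())
    if len(D)>20:
        c=np.polyfit(D[:,0],D[:,1],1); print(c, np.pi/2+np.arctan(-c[0]))
```

```text
10.05 [426.32314475 -45.92728197 231.12811018] [-0.06501245  0.18031231  0.30050511]
510 -305.3624109954859
[-5.03490692e-02  1.13428636e+02] 1.621102915154456
749 -307.32414007489683
[-5.42376988e-02  1.13103194e+02] 1.6249809350485456
```

View pics/sc4.png

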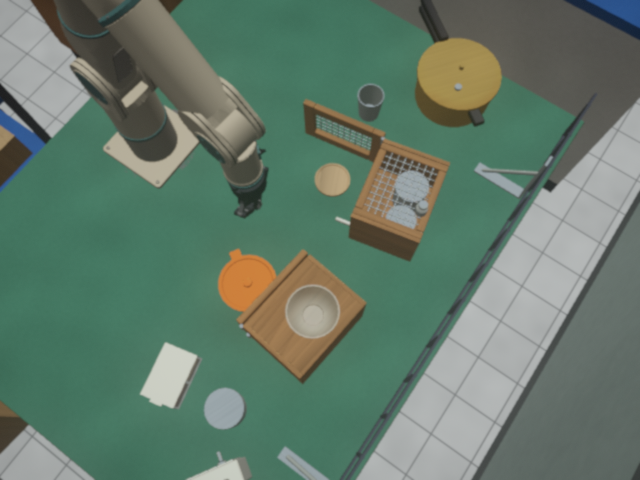

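View pics/top4.png

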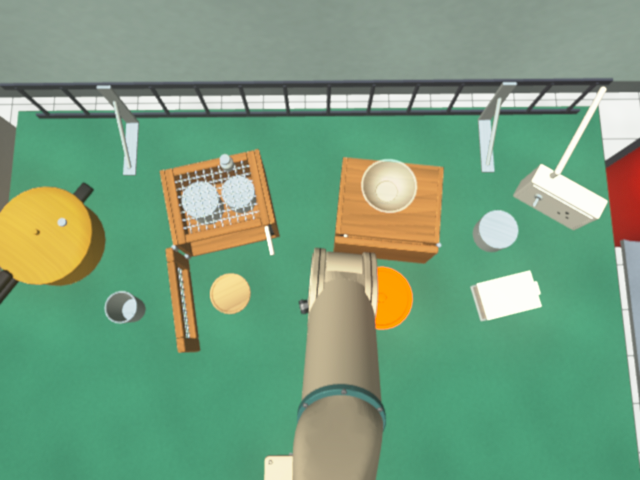

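The door stands at about 1.62 rad and the plain cupboard is shut. Everything else is where it was, and the hand is clear.

Run:
```python
from cell import ctrl
print(ctrl.finish_job())
```

```text
the job is handed in; nothing more can be done
None
```

The grille cupboard's door is open at about 1.62 rad (93°), and I handed the job in with the hand clear at about 10 s on the robot's clock.

- **Push and spring:** with closed fingers I pushed the free edge in to its stop, with about 8 N at the wrist. I then backed off, and the depth image put the door ajar at about 0.25 rad with the fingers off it.
- **Opening:** I reached behind the free edge at 128 mm height and pushed the door round its arc. It coasted a little ahead of the fingers. The hand then withdrew to about (426, -46, 231) mm.
- **Last checks:** two cameras agreed on the door angle (1.621 and 1.625 rad), and the wrist force was near zero. By eye in the final pictures, the plain cupboard is shut and the loose things are where they began; I did not measure their positions again. I did not measure the door's speed either. None of the checks failed or disagreed.

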